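# Slide the loaded ware board home on the drying rack

## Robot

A 6-joint arm with a two-finger parallel gripper is mounted at the origin on the work surface. World frame = base frame: x ahead of the robot, y to its left, z up, the work surface at z = 0. Lengths are in m, angles in rad, forces in N, time in s.
With the tool pointing down it reaches from about 0.35 to 0.775 m from the base axis. Payload 5.5 kg.
Tool frame: the origin (TCP) lies between the finger pads; the fingertips stand 19 mm ahead of it and the grasp point (between the pads) is the TCP; z points along the fingers, x is the direction in which the jaws open and shut, and the axes are right-handed (so a half turn about z gives the same grasp; the last joint's range is limited). The gripper opens to 85 mm and grips with 20 to 120 N. Pads are 22 mm wide; open, the fingers measure 114 mm over their backs; the gripper's body (76 mm by 85 mm) begins 54 mm behind the grasp point. The pads swing forward as they close: fully open they stand 13 mm farther back than shut.
Start: joints at [1.043, 0.313, 0.046, 1.304, 0, 1.431], TCP at [0.217, 0.532, 0.25] pointing down, gripper open.
Joint ranges: [-2.76, 2.76], [-0.86, 1.69], [-1.03, 1.26], [-2.2, 2.34], [-1.47, 1.5], [-3.14, 3.14]. Speed limits (rad/s): [2.57, 2.57, 3.14, 3.14, 3.14, 3.14].

## Interface

Orientations are given as a unit quaternion [w, x, y, z].
In Python, from workcell import env gives the robot as it stands. The module is installed in compiled form; this text tells all that it offers.
- The arm moves only by the tool carry_out, never from a script. Its argument "steps" is a list of rows, each a list of 7 numbers: the gripper command: -1 is shut, 1 is fully open, values between are in proportion, then the shift along the tool's x, y, z in m, then the turn, a rotation vector about the tool's x, y, z in rad. A call has 1 to 20 rows; each row shifts and turns the commanded pose from where the row before left it, along the tool's axes as they then stand; what a row does not reach is not made up. A row lasts 1/8 s, in which the tool goes at most 62.5 mm and 10.7 degrees, less where a joint would pass 70% of its speed; a pose out of reach is approached as far as the arm can. A call with a gripper value outside its range is refused whole. The fingers move at their own pace and stop on an object; "grip_force" is the grip in N (left out, the last holds). Time passes only in rows, so rows that do not move let the fingers close. It gives the time, the measured TCP pose, the force and the opening at its end, in the units of the state.
- env.get_state(): the state, without advancing time (a new reading comes with each control period).
- env.read_camera(name): name is "scene" or "side" or "wrist"; returns a dict with "color" (480x640x3 uint8, red, green, blue), "K" (3x3 intrinsics, pixels), "R" (3x3) and "t" (3): a world point X has camera coordinates R X + t. Camera axes: x right, y down, z forward; pixel columns grow to the right and rows downward; lengths in m; the calibration is good to about 2 mm. A picture is of the moment at which its call begins. There is no depth.
- env.hand_in(): hands the job in, once; it reports no verdict.
The state is a dict: "clock": time; "joint_pos": joint angles; "qvel": joint speeds; "tau": joint torques, N m; "tcp_pos": TCP position; "orientation": TCP orientation; "wrist_force": force on the tool from outside, world axes, zero at the start; "ft_torque": the same for the moment, N m; "finger_gap": finger opening in m.
Only numpy, scipy, OpenCV 4.12 (cv2) and the standard library are available. Lean on these libraries where they do the work, as an engineer would, in place of code of your own. Each camera call takes 0.05 s, during which the arm holds its last target. There are 200 camera calls.

## Task

With your fingertips, gently and steadily push the plywood ware board, with the freshly made bowl standing on it, along the rails of the drying rack until you feel its cleats drop into the locating notches, without forcing it on; it must sit fully home and level. Do not lift the board, do not touch the bowl or make it slip or tip, leave the other things on the table alone, and finish with the hand clear of everything.

Things in the scene. Friction and masses are not known exactly. Their poses are not given: they have to be found in the camera images.
- rack: Fixed dark steel drying rack, 370 mm long (x, sliding direction, front to back) by 314 mm wide; origin on the table under its middle, z up. Upper tier: two rails, ledge top at 110 mm, y = 115 to 145 mm either side, outer flanges 284 mm apart inside, tops at 140 mm; nothing stands higher. Open between the rails, so fingers fit in front of the board; lower tier stays below 60 mm.
- runner_notch (a point): Middle between the two front notches, at runner top. A light beech runner, 10 mm high (top 120 mm above the table), lies on each ledge over the rail's whole length. Each runner has two notches 28 mm long, 10 mm deep (down to the ledge), centred at rack x = -5 mm (this point) and +155 mm; the board's two cleats drop into them together. Their far walls stop the board.
- board: Loose plywood ware board, plate 220 (x) by 280 (y) by 15 mm on two cleats across its underside (20 mm wide, 268 long, 11 high, at x = -80 and +80 mm). Origin under its centre at the cleats' underside; plate 11 to 26 mm above it; axes as the rack's. 0.45 to 0.75 kg, plus bowl. Starts 60 to 110 mm short of home, cleats riding on the runners: origin 120 mm up, plate top 6 mm above the flanges.
- board_home (a point): Fixed point of the rack (rack x = 75 mm, y = 0, 110 mm above the table) where the board's origin lies when home, with 4 mm play along x and 2 mm along y. The board drops 10 mm to get there: plate top then at 136 mm, 4 mm below the flanges, back edge flush with the rails' back ends. It drops by its own weight; the notches' far walls then stop it firmly, so a slow push and a low force stop suit it.
- board_front (a point): Middle of the board's front edge (towards the robot) at the plate's top: 110 mm in front of the board's origin, 26 mm above it. The upright face to push is the 15 mm below this point; the cleat is set 20 mm back from it. Cleats and runners are waxed (friction about 0.2 to 0.4): sliding takes about 2 to 6 N, towards the rack's +x.
- bowl: Leather-hard clay-coloured open bowl, 116 mm across its rim, 58 mm high, 0.28 kg, standing loose near the middle of the board; origin at the centre of its underside, which stands on the board's top. Its rim is at least 30 mm behind the board's front edge.
- rolling_pin: Loose wooden rolling pin lying beside the rack on its right (-y), 390 mm long along its x, 52 mm thick; origin on the table under its middle. To be left alone.
- banding_wheel: Loose heavy green turntable 210 mm across, 56 mm high with a square plywood bat on it, left (+y) of the rack; origin on the table under its middle. To be left alone.
- clay_knife: Loose wooden modelling knife lying to the right of the rolling pin, 181 mm long along its x, 18 mm wide, 9 mm thick; origin on the table under its middle. To be left alone.
Mind the look-alikes: they are no part of the job. There is more than one size of the bowl; the job needs the middle-sized.

How it is judged:
By the outcome, as a careful person would: the job done as asked, in the order asked, and still so for the second after the job is handed in, with the robot touching nothing.
It also fails if it takes over 35 s, if anything falls off the work surface, if the arm or the gripper's body presses on something with over 40 N, if the wrist force passes 120 N, or if a joint passes its speed limit or range.

## Working session

There is one attempt and no reset: what is moved stays moved. The work goes in short steps, Python scripts to look and compute and a tool call to move; the robot and the scene stay as the last step left them, time stands still between calls to the robot, and variables do not carry over. Pictures are saved under pics/ and viewed, about 8 in all and at most 12, crops included, and the job is handed in when it is done.

Besides the shell and the picture viewer there is one more tool, called as a command line: name --pt "numbers of a row" for each row, then --argument value for the rest. carry_out: Moves the arm, as the interface text tells. Its arguments: {"type":"object","properties":{"steps":{"type":"array","items":{"type":"array","items":{"type":"number"}}},"grip_force":{"type":"number"}},"required":["steps"]}

```bash
mkdir -p pics; cat > h.py <<'E'
import numpy as np,cv2
from workcell import env
def ray(c,uv,z):
    R,t,K=map(np.array,(c["R"],c["t"],c["K"])); d=R.T@np.linalg.inv(K)@[uv[0],uv[1],1]; o=-R.T@t
    return o+d*(z-o[2])/d[2]
def proj(c,X):
    p=np.array(c["K"])@(np.array(c["R"])@X+c["t"]); return p[:2]/p[2]
def save(c,n): cv2.imwrite(f"pics/{n}.png",c["color"][:,:,::-1])
E
python3 - <<'E'
from h import *
import pickle
d={}
for n in("scene","side"):
    c=env.read_camera(n); save(c,n); d[n]=c; print(n,-np.array(c["R"]).T@c["t"])
pickle.dump(d,open("c.pkl","wb")); print(env.get_state())
E
```

```text
scene [1.43049032 0.20471217 0.87460432]
side [ 0.3005177  -0.71441696  0.77615446]
{'clock': 0.1, 'joint_pos': array([ 1.04339671e+00,  3.13942522e-01,  4.50953050e-02,  1.30361983e+00,
       -1.90388355e-07,  1.43121064e+00]), 'qvel': array([-0.00063605, -0.0028305 ,  0.00365172,  0.00039727, -0.00030923,
        0.00076182]), 'tau': array([ 1.93913016e-03, -4.81727922e+01,  2.99242777e+01,  1.27546827e-02,
       -1.23937120e-04,  2.78047605e-05]), 'tcp_pos': array([0.21722752, 0.5319227 , 0.24948934]), 'orientation': array([ 3.64870630e-04,  8.30109822e-01,  5.57599305e-01, -7.51461199e-04]), 'wrist_force': array([ 0.58670695, -0.46077136, -0.34400024]), 'ft_torque': array([-0.03205045,  0.02703128,  0.05562626]), 'finger_gap': 0.08547056662739784}
```

View pics/scene.png

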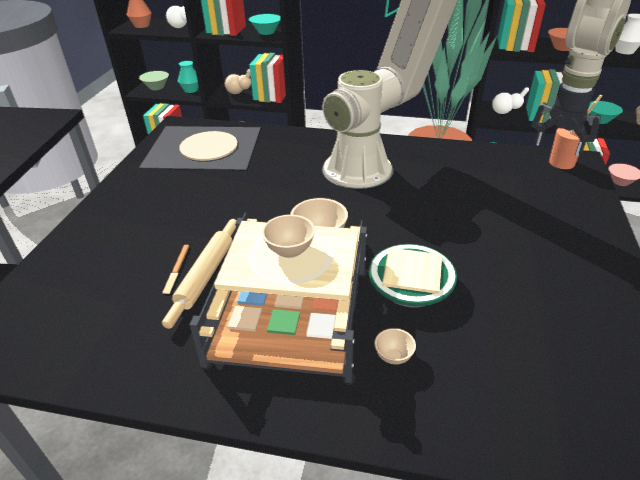

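View pics/side.png

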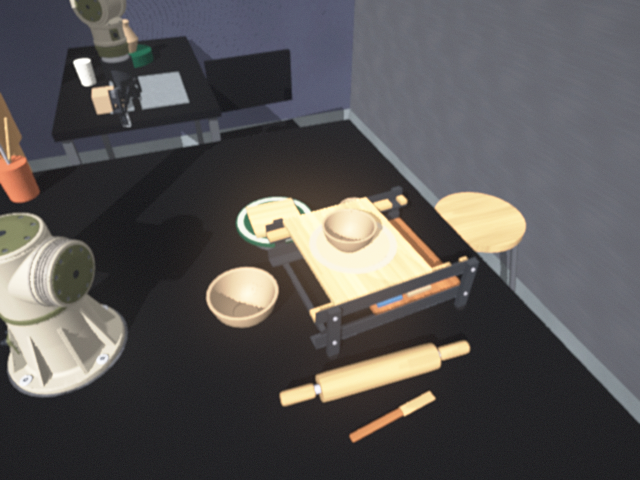

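The scene view shows three bowls: one on the board (289,236), a larger one on the table towards the robot (320,216), and a smaller one at (395,346). The middle-sized bowl is the one standing on the board. The large bowl sits close in front of the rack, so it may be in the way. I'll enlarge both views to measure.

```bash
python3 - <<'E'
import cv2
a=cv2.imread("pics/scene.png")[190:380,185:385]; cv2.imwrite("pics/s2.png",cv2.resize(a,None,fx=3,fy=3,interpolation=cv2.INTER_CUBIC))
a=cv2.imread("pics/side.png")[180:365,195:485]; cv2.imwrite("pics/d2.png",cv2.resize(a,None,fx=2.7,fy=2.7,interpolation=cv2.INTER_CUBIC))
E
```

```text
(no output)
```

View pics/s2.png

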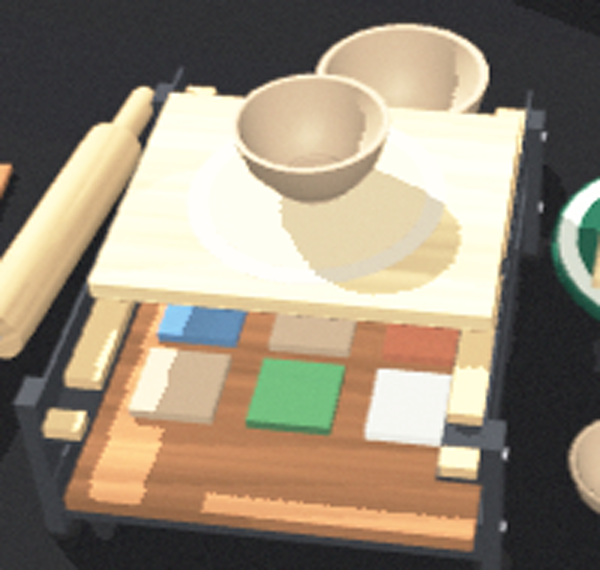

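View pics/d2.png

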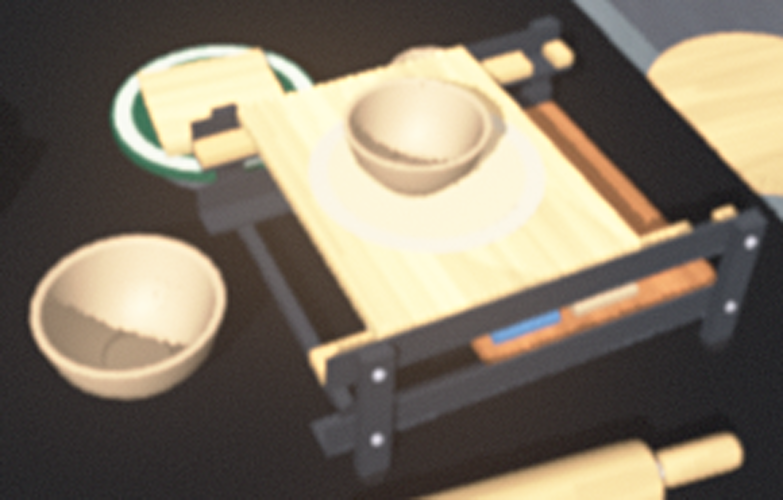

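```bash
cat > m.py <<'E'
from h import *
import pickle
d=pickle.load(open("c.pkl","rb"))
S=lambda u,v:(185+u/3-.33,190+v/3-.33); D=lambda u,v:(195+u/2.7-.3,180+v/2.7-.3)
def tri(a,b):
    A=[];
    for c,p in((d["scene"],a),(d["side"],b)):
        P=np.array(c["K"])@np.c_[c["R"],c["t"]]; A.append(P)
    X=cv2.triangulatePoints(A[0].astype(float),A[1].astype(float),np.array(a,float).reshape(2,1),np.array(b,float).reshape(2,1)); return (X[:3]/X[3]).ravel()
if __name__=="__main__":
    np.set_printoptions(precision=4,suppress=True)
    for n,s,q in(("FR",(170,94),(373,336)),("FL",(525,111),(240,101)),("BL",(493,316),(465,47)),("BR",(91,284),(638,238))):
        print(n,ray(d["scene"],S(*s),.146)[:2],ray(d["side"],D(*q),.146)[:2],tri(S(*s),D(*q)))
    print("big bowl rim c",tri(S(403,72),D(128,295)), "small-on-board rim c",tri(S(312,122),D(419,125)))
    for p in((27,293),(228,293),(128,237),(128,352)): print("bigrim",ray(d["side"],D(*p),.08))
    print("flange R front/back top",ray(d["side"],D(329,355),.14),ray(d["side"],D(765,213),.14))
    print("L flange front",ray(d["scene"],S(530,95),.14),"L back",ray(d["scene"],S(503,425),.14), "R back",ray(d["scene"],S(18,385),.14))
    print("notch L",ray(d["scene"],S(468,421),.12),ray(d["scene"],S(460,448),.12),"R",ray(d["scene"],S(85,388),.12),ray(d["scene"],S(66,410),.12))
E
python3 m.py
```

```text
FR [ 0.5243 -0.1998] [ 0.515  -0.2033] [ 0.5174 -0.2015  0.1416]
FL [0.4941 0.0814] [0.5061 0.0862] [0.5035 0.0816 0.1518]
BL [0.7199 0.0945] [0.7227 0.0918] [0.7219 0.0937 0.1465]
BR [ 0.7414 -0.1821] [ 0.7388 -0.1823] [ 0.7399 -0.1822  0.145 ]
big bowl rim c [ 0.3715 -0.0436  0.0799] small-on-board rim c [ 0.6077 -0.0585  0.201 ]
bigrim [ 0.2956 -0.0114  0.08  ]
bigrim [ 0.4459 -0.0674  0.08  ]
bigrim [0.3855 0.0236 0.08  ]
bigrim [ 0.3575 -0.0998  0.08  ]
flange R front/back top [ 0.4822 -0.2039  0.14  ] [ 0.8505 -0.1874  0.14  ]
L flange front [0.4649 0.0811 0.14  ] L back [0.807  0.1158 0.14  ] R back [ 0.8331 -0.1974  0.14  ]
notch L [0.791  0.0906 0.12  ] [0.8139 0.0897 0.12  ] R [ 0.8109 -0.1635  0.12  ] [ 0.8314 -0.1687  0.12  ]
```

```bash
cat > f.py <<'E'
from m import *
from scipy.optimize import least_squares
from scipy.spatial.transform import Rotation as Ro
obs={(-110,-140):((170,94),(373,336)),(-110,140):((525,111),(240,101)),(110,140):((493,316),(465,47)),(110,-140):((91,284),(638,238))}
def W(p,x,y,z): c,s=np.cos(p[2]),np.sin(p[2]); return np.array([p[0]+c*x-s*y,p[1]+s*x+c*y,z])
def res(p,sep=False):
    r=[]
    for (x,y),(s,q) in obs.items():
        X=W(p,x/1e3,y/1e3,.146); r+=[*(proj(d["scene"],X)-S(*s)),*(proj(d["side"],X)-D(*q))]
    return np.array(r)
if __name__=="__main__":
    np.set_printoptions(precision=4,suppress=True)
    f=least_squares(res,[.62,-.05,.06],loss="soft_l1"); p=f.x; print(p,np.degrees(p[2]),res(p).round(1))
    print("front mid",W(p,-.11,0,.146)," rack-frame big-bowl etc; notch in board frame:")
    for u in((468,421),(460,448),(85,388),(66,410)):
        v=ray(d["scene"],S(*u),.12)[:2]-p[:2]; c,s=np.cos(p[2]),np.sin(p[2]); print(c*v[0]+s*v[1],-s*v[0]+c*v[1])
    # target: tip at front edge minus gap
    th=.175
    Rt=lambda yaw,th:(Ro.from_matrix(np.c_[[-np.sin(yaw),np.cos(yaw),0],[np.cos(yaw),np.sin(yaw),0],[0,0,-1]])*Ro.from_rotvec([-th,0,0]))
    st=env.get_state(); q=np.roll(st["orientation"],-1); R0=Ro.from_quat(q)
    R1=Rt(p[2],th)
    # contact: finger front surface (half width 11) tip 17 ahead of TCP
    tip=W(p,-.11-.030,0,.130); tcp=tip-R1.apply([0,.011,.017])
    print("tcp target",tcp,"up",tcp+[0,0,.1]); 
    print("rot",(R0.inv()*R1).as_rotvec(),"yaw only",(R0.inv()*Rt(p[2],0)).as_rotvec())
    up=tcp+[0,0,.1]
    print("shift in R0 frame to up:",R0.inv().apply(up-st["tcp_pos"]))
    print("down in R1 frame .1:",R1.inv().apply([0,0,-.1]),"fwd 10mm in R1:",R1.inv().apply([.01*np.cos(p[2]),.01*np.sin(p[2]),0]))
E
python3 f.py
```

```text
[ 0.6203 -0.0515  0.0622] 3.5635808641151834 [ 1.4 -1.2  1.1 -2.5 -0.5  2.  -1.1  1.6  0.2  0.6 -1.  -0.6 -0.6 -1.
  0.5  0.7]
front mid [ 0.5106 -0.0583  0.146 ]  rack-frame big-bowl etc; notch in board frame:
0.17915832153707237 0.13124915850163865
0.20194384318053318 0.12886954460477876
0.18326258160270364 -0.12366873266899173
0.20334104850604098 -0.1300580297763211
tcp target [ 0.4668 -0.061   0.1448] up [ 0.4668 -0.061   0.2448]
rot [-0.1726  0.0409 -0.4487] yaw only [-0.0006  0.0016 -0.45  ]
shift in R0 frame to up: [-0.4545  0.4553  0.0053]
down in R1 frame .1: [-0.     -0.0174  0.0985] fwd 10mm in R1: [-0.      0.0098  0.0017]
```

carry_out --pt "0 -0.0325 0.0325 0.0004 0 0 0" --pt "0 -0.0325 0.0325 0.0004 0 0 0" --pt "0 -0.0325 0.0325 0.0004 0 0 0" --pt "0 -0.0325 0.0325 0.0004 0 0 0" --pt "0 -0.0325 0.0325 0.0004 0 0 0" --pt "0 -0.0325 0.0325 0.0004 0 0 0" --pt "0 -0.0325 0.0325 0.0004 0 0 0" --pt "0 -0.0325 0.0325 0.0004 0 0 0" --pt "0 -0.0325 0.0325 0.0004 0 0 0" --pt "0 -0.0325 0.0325 0.0004 0 0 0" --pt "0 -0.0325 0.0325 0.0004 0 0 0" --pt "0 -0.0325 0.0325 0.0004 0 0 0" --pt "0 -0.0325 0.0325 0.0004 0 0 0" --pt "0 -0.0325 0.0325 0.0004 0 0 0" --pt "0 0 0 0 0 0 -0.15" --pt "0 0 0 0 0 0 -0.15" --pt "0 0 0 0 0 0 -0.15" --pt "0 0 0 0 -0.0875 0 0" --pt "0 0 0 0 -0.0875 0 0" --pt "0 0 0 0 0 0 0" --grip_force 20

```text
clock: 2.6
tcp_pos: [0.4651, -0.0607, 0.2444]
orientation: [0.059, 0.682, 0.726, 0.063]
wrist_force: [-0.1, 1.0, -0.6]
finger_gap: 0.0425
```

carry_out --pt "0 0 -0.0044 0.0246 0 0 0" --pt "0 0 -0.0044 0.0246 0 0 0" --pt "0 0 -0.0044 0.0246 0 0 0" --pt "0 0 -0.0044 0.0246 0 0 0" --pt "0 0 0 0 0 0 0"

```text
clock: 3.22
tcp_pos: [0.4651, -0.0605, 0.1428]
orientation: [0.057, 0.682, 0.726, 0.062]
wrist_force: [0.1, -0.1, 0.1]
finger_gap: 0.0425
```

```bash
python3 - <<'E'
from f import *
np.set_printoptions(precision=4,suppress=True)
st=env.get_state(); R=Ro.from_quat(np.roll(st["orientation"],-1)); print(st["tcp_pos"],R.as_matrix().T,st["wrist_force"])
c=env.read_camera("side"); pickle.dump(c,open("c2.pkl","wb"))
for l in(0,.0125,.019): print(l,(proj(c,st["tcp_pos"]+R.apply([-.02,.0,l]))-[240,170])*4)
cv2.imwrite("pics/side3.png",cv2.resize(c["color"][170:320,240:420,::-1],None,fx=4,fy=4,interpolation=cv2.INTER_CUBIC))
E
```

```text
[ 0.4651 -0.0605  0.1428] [[-0.0622  0.9981  0.002 ]
 [ 0.9838  0.0609  0.1687]
 [ 0.1682  0.0124 -0.9857]] [ 0.1198 -0.061   0.072 ]
0 [194.5721 395.6364]
0.0125 [199.5053 411.557 ]
0.019 [202.0338 419.7169]
```

View pics/side3.png

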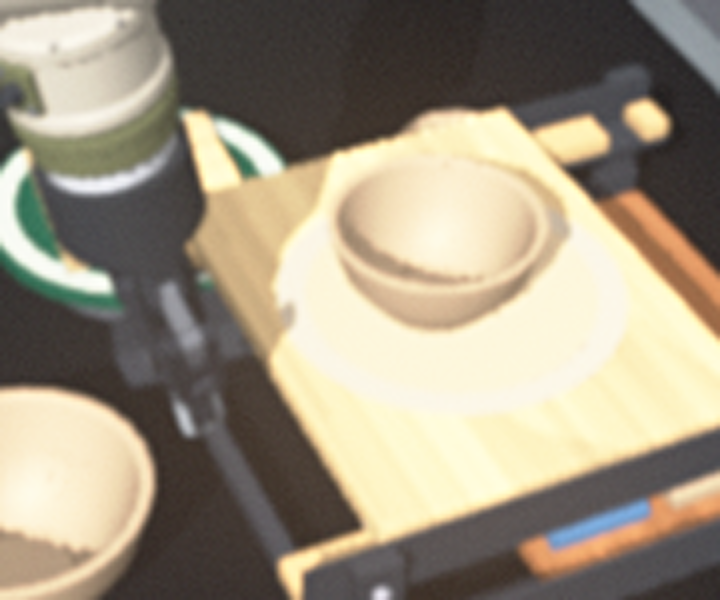

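The view shows the fingertips ending near (195,437) in the crop. They are in front of the board edge and clear of both bowls, and the tip height is near 0.127 m as planned. I'll raise the hand 3 mm and approach.

carry_out --pt "0 0 0.0005 -0.003 0 0 0" --pt "0 0 0.00493 0.00085 0 0 0" --pt "0 0 0.00493 0.00085 0 0 0" --pt "0 0 0.00493 0.00085 0 0 0" --pt "0 0 0.00493 0.00085 0 0 0" --pt "0 0 0.00197 0.00034 0 0 0" --pt "0 0 0.00197 0.00034 0 0 0" --pt "0 0 0.00197 0.00034 0 0 0"

```text
clock: 4.28
tcp_pos: [0.4924, -0.0593, 0.1478]
orientation: [0.06, 0.682, 0.726, 0.064]
wrist_force: [0.1, 0.4, -0.5]
finger_gap: 0.0424
```

carry_out --pt "0 0 0.00197 0.00034 0 0 0" --pt "0 0 0.00197 0.00034 0 0 0" --pt "0 0 0.00197 0.00034 0 0 0" --pt "0 0 0.00197 0.00034 0 0 0" --pt "0 0 0.00197 0.00034 0 0 0"

```text
clock: 4.9
tcp_pos: [0.502, -0.0586, 0.1478]
orientation: [0.059, 0.682, 0.726, 0.064]
wrist_force: [-2.2, 0.7, 1.4]
finger_gap: 0.0429
```

Contact has been made, at -2.2 N. The tip ended 2 mm higher than planned, so I'll ease it down while continuing a slow push.

carry_out --pt "0 0 0.0018 0.0013 0 0 0" --pt "0 0 0.0018 0.0013 0 0 0" --pt "0 0 0.00197 0.00034 0 0 0" --pt "0 0 0.00197 0.00034 0 0 0" --pt "0 0 0.00197 0.00034 0 0 0" --pt "0 0 0.00197 0.00034 0 0 0"

```text
clock: 5.65
tcp_pos: [0.5143, -0.0579, 0.1459]
orientation: [0.06, 0.682, 0.726, 0.064]
wrist_force: [-2.6, -0.1, 0.7]
finger_gap: 0.0425
```

carry_out --pt "0 0 0.00247 0.00042 0 0 0" --pt "0 0 0.00296 0.00051 0 0 0" --pt "0 0 0.00296 0.00051 0 0 0" --pt "0 0 0.00296 0.00051 0 0 0" --pt "0 0 0.00296 0.00051 0 0 0" --pt "0 0 0.00296 0.00051 0 0 0" --pt "0 0 0.00296 0.00051 0 0 0" --pt "0 0 0.00296 0.00051 0 0 0" --pt "0 0 0.00296 0.00051 0 0 0" --pt "0 0 0.00296 0.00051 0 0 0" --pt "0 0 0.00296 0.00051 0 0 0" --pt "0 0 0.00296 0.00051 0 0 0" --pt "0 0 0.00296 0.00051 0 0 0" --pt "0 0 0.00296 0.00051 0 0 0" --pt "0 0 0.00296 0.00051 0 0 0" --pt "0 0 0.00247 0.00042 0 0 0"

```text
clock: 7.65
tcp_pos: [0.5615, -0.055, 0.1462]
orientation: [0.06, 0.682, 0.726, 0.064]
wrist_force: [-1.6, -0.1, -1.3]
finger_gap: 0.0429
```

```bash
python3 - <<'E'
from h import *
st=env.get_state(); print(st["tcp_pos"],st["wrist_force"],st["ft_torque"])
a=env.read_camera("side"); b=env.read_camera("scene")
A=cv2.resize(a["color"][170:320,260:460],None,fx=2,fy=2); B=cv2.resize(b["color"][190:380,185:385],None,fx=2,fy=2)
im=np.zeros((380,800,3),np.uint8); im[:300,:400]=A; im[:,400:]=B
cv2.imwrite("pics/mid.png",im[:,:,::-1])
E
```

```text
[ 0.56148839 -0.05504347  0.14623176] [-1.6319819  -0.06560473 -1.33750603] [-0.00864208  0.61562924  0.04589506]
```

View pics/mid.png

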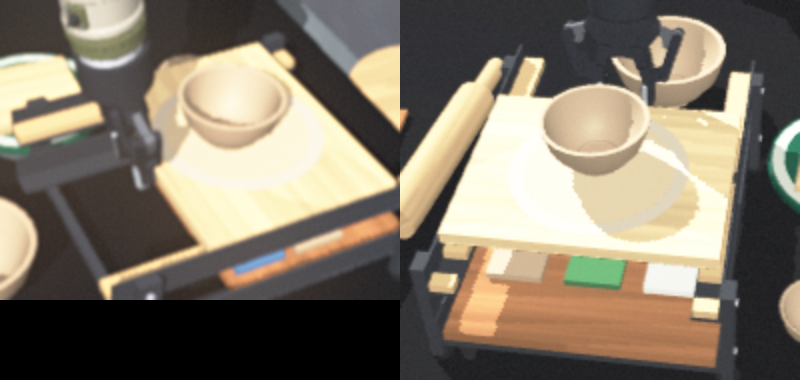

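The board has moved straight. The bowl is still in place on it at (595,130), and the hand is clear of the bowl. Continuing.

carry_out --pt "0 0 0.00197 0.00034 0 0 0" --pt "0 0 0.00296 0.00051 0 0 0" --pt "0 0 0.00296 0.00051 0 0 0" --pt "0 0 0.00296 0.00051 0 0 0" --pt "0 0 0.00296 0.00051 0 0 0" --pt "0 0 0.00296 0.00051 0 0 0" --pt "0 0 0.00296 0.00051 0 0 0" --pt "0 0 0.00296 0.00051 0 0 0" --pt "0 0 0.00296 0.00051 0 0 0" --pt "0 0 0.00296 0.00051 0 0 0" --pt "0 0 0.00197 0.00034 0 0 0" --pt "0 0 0.00148 0.00025 0 0 0"

```text
clock: 9.25
tcp_pos: [0.5939, -0.053, 0.1463]
orientation: [0.06, 0.682, 0.726, 0.064]
wrist_force: [-2.7, 0.8, 0.3]
finger_gap: 0.0426
```

carry_out --pt "0 0 0.00148 0.00025 0 0 0" --pt "0 0 0.00148 0.00025 0 0 0" --pt "0 0 0.00148 0.00025 0 0 0"

```text
clock: 9.62
tcp_pos: [0.5983, -0.0527, 0.1464]
orientation: [0.06, 0.682, 0.726, 0.064]
wrist_force: [-1.7, 0.2, -0.2]
finger_gap: 0.0425
```

carry_out --pt "0 0 0.00148 0.00025 0 0 0" --pt "0 0 0.00148 0.00025 0 0 0"

```text
clock: 9.88
tcp_pos: [0.6013, -0.0525, 0.1463]
orientation: [0.06, 0.682, 0.726, 0.064]
wrist_force: [0.7, 0.2, -0.3]
finger_gap: 0.043
```

The contact force is gone, so the board may have dropped. Checking.

```bash
cat > v.py <<'E'
from h import *
import sys
st=env.get_state(); print(st["clock"],st["tcp_pos"],st["wrist_force"])
a=env.read_camera("side"); b=env.read_camera("scene")
A=cv2.resize(a["color"][170:320,280:480],None,fx=2,fy=2); B=cv2.resize(b["color"][190:340,195:395],None,fx=4,fy=4,interpolation=cv2.INTER_CUBIC)
cv2.imwrite(f"pics/{sys.argv[1]}.png",B[:,:,::-1]); cv2.imwrite(f"pics/{sys.argv[1]}_side.png",cv2.resize(A,None,fx=2,fy=2,interpolation=cv2.INTER_CUBIC)[:,:,::-1])
E
python3 v.py d1
```

```text
9.875 [ 0.60134551 -0.05251199  0.14634399] [ 0.65255611  0.16719888 -0.3373079 ]
```

View pics/d1_side.png

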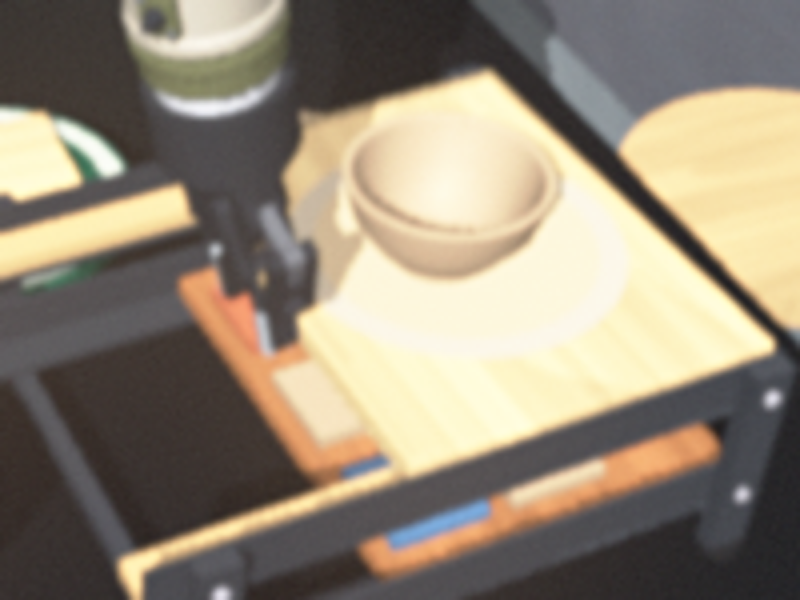

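View pics/d1.png

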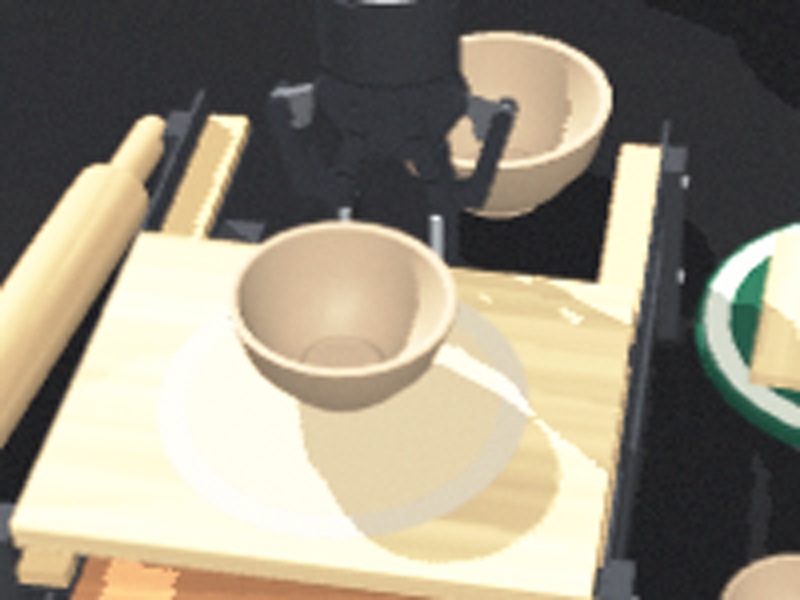

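```bash
python3 - <<'E'
from f import *
np.set_printoptions(precision=4,suppress=True)
S4=lambda u,v:(195+u/4-.37,190+v/4-.37); D4=lambda u,v:(280+u/4-.4,170+v/4-.4)
print("FR",tri(S4(140,233),D4(405,477)),"BR",tri(S4(12,540),D4(776,347)))
# predict for hypotheses
for tr,z in((.1005,.146),(.103,.146),(.103,.136),(.108,.136)):
    p=np.array([.6203+tr*.998,-.0515+tr*.062,.0622]); print(tr,z)
    for x,y in((-.11,-.14),(.11,-.14),(-.11,.14),(.11,.14)):
        X=W(p,x,y,z); print("  sc",(proj(d["scene"],X)-[195,190])*4+1.5,"sd",(proj(d["side"],X)-[280,170])*4+1.5)
E
```

```text
FR [ 0.6193 -0.1954  0.1412] BR [ 0.8462 -0.1778  0.1395]
0.1005 0.146
  sc [144.7394 227.5322] sd [402.9488 464.9397]
  sc [ 14.4412 519.9164] sd [767.364  341.4086]
  sc [641.3693 268.3819] sd [168.9405 154.3626]
  sc [595.0758 577.697 ] sd [484.3681  70.5467]
0.103 0.146
  sc [143.4735 230.3713] sd [407.4056 463.4296]
  sc [ 12.7017 523.8181] sd [771.2055 340.107 ]
  sc [640.9212 271.371 ] sd [172.748  153.3513]
  sc [594.4542 581.845 ] sd [487.7379  69.6517]
0.103 0.136
  sc [145.865  243.9538] sd [405.6012 477.5048]
  sc [ 16.3605 537.8033] sd [767.0052 354.0376]
  sc [640.5163 285.0973] sd [172.7058 166.7577]
  sc [594.2925 595.8973] sd [485.8872  82.7497]
0.108 0.136
  sc [143.3427 249.6738] sd [414.4281 474.4906]
  sc [ 12.8982 545.6558] sd [774.6233 351.4362]
  sc [639.6193 291.1188] sd [180.2581 164.7327]
  sc [593.0494 604.2438] sd [492.577   80.9561]
```

The corner heights are ambiguous, somewhere between the riding and dropped values. I'll keep pushing in tiny steps and watch the force.

carry_out --pt "0 0 0.00099 0.00017 0 0 0" --pt "0 0 0.00099 0.00017 0 0 0"

```text
clock: 10.22
tcp_pos: [0.6032, -0.0525, 0.1467]
orientation: [0.06, 0.682, 0.726, 0.064]
wrist_force: [-1.9, -0.6, 2.4]
finger_gap: 0.0427
```

carry_out --pt "0 0 0.00099 0.00017 0 0 0" --pt "0 0 0.00099 0.00017 0 0 0"

```text
clock: 10.48
tcp_pos: [0.6053, -0.0523, 0.1466]
orientation: [0.06, 0.682, 0.726, 0.064]
wrist_force: [-2.7, -1.0, 2.6]
finger_gap: 0.0429
```

carry_out --pt "0 0 0.00099 0.00017 0 0 0" --pt "0 0 0.00099 0.00017 0 0 0"

```text
clock: 10.72
tcp_pos: [0.6073, -0.0522, 0.1465]
orientation: [0.06, 0.682, 0.726, 0.064]
wrist_force: [-2.7, 0.2, 2.2]
finger_gap: 0.0429
```

```bash
cat > w.py <<'E'
from f import *
import sys
st=env.get_state(); R=Ro.from_quat(np.roll(st["orientation"],-1))
a=env.read_camera("side"); b=env.read_camera("scene")
pickle.dump((a,b),open(sys.argv[1]+".pkl","wb"))
rs=lambda i,f:cv2.resize(i,None,fx=f,fy=f,interpolation=cv2.INTER_CUBIC)
A=rs(a["color"][210:310,320:400],6); B=rs(b["color"][300:375,190:350],2); E=rs(a["color"][175:300,400:480],2.5)[:300,:160]
F=rs(a["color"][170:270,395:480],3.5)
im=np.zeros((600,800,3),np.uint8); im[:600,:480]=A; im[:150,480:800]=B; im[150:500,480:480+F.shape[1]]=F
cv2.imwrite(f"pics/{sys.argv[1]}.png",im[:,:,::-1])
for x in(-.036,.036):
  for l in(.0,.019):print(x,l,(proj(a,st["tcp_pos"]+R.apply([x,.011,l]))-[320,210])*6+2.5)
E
python3 w.py e1
```

```text
-0.036 0.0 [235.9405573 250.9738685]
-0.036 0.019 [241.22417123 287.30615239]
0.036 0.0 [145.6695522  132.95536877]
0.036 0.019 [151.87950009 169.03083039]
```

View pics/e1.png

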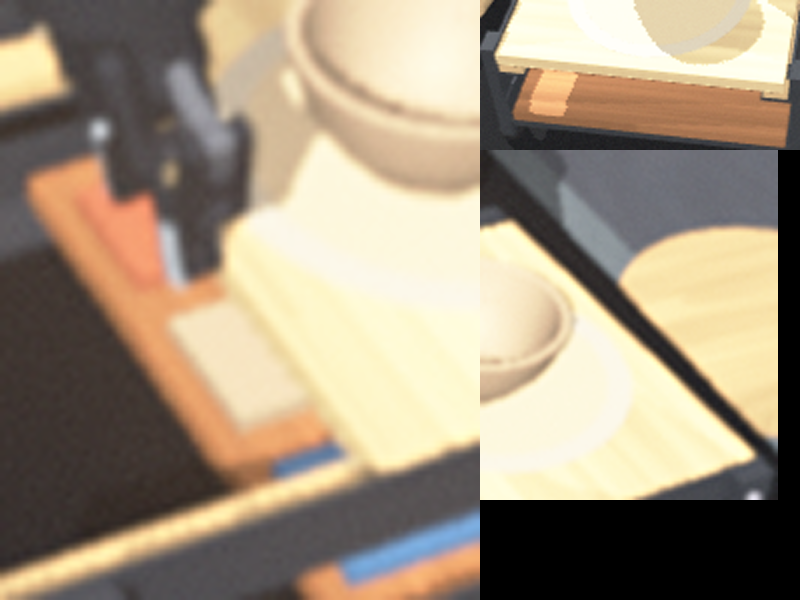

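In the e1 picture the fingertips, near (200,280), are below the plate's top edge, so they are still on the front face. The back-left corner looks about 10 mm lower than before. I'll check the drop numerically from the bowl's shift between pictures.

```bash
cat > k.py <<'E'
from f import *
import sys
np.set_printoptions(precision=4,suppress=True)
def mt(src,dst,box,guess):
    x0,y0,x1,y1=box; up=lambda i:cv2.resize(cv2.cvtColor(i,cv2.COLOR_RGB2GRAY),None,fx=4,fy=4,interpolation=cv2.INTER_CUBIC)
    T=up(src[y0:y1,x0:x1]); gx,gy=[int(round(g)) for g in guess]; m=14
    D_=up(dst[y0+gy-m:y1+gy+m,x0+gx-m:x1+gx+m]); r=cv2.matchTemplate(D_,T,cv2.TM_CCOEFF_NORMED); _,v,_,l=cv2.minMaxLoc(r)
    return np.array([l[0]/4-m+gx,l[1]/4-m+gy]),v
X0=np.array([.6077,-.0585,.201])
def shift(new,dd):  # 3D shift of bowl from the first pictures
    g={n:proj(dd[n],X0+np.array([.998,.062,0])*.105)-proj(dd[n],X0) for n in dd}
    bx={"scene":(262,214,316,232),"side":(322,206,380,232)}   # rim bands
    o={n:mt(dd[n]["color"],new[n],bx[n],g[n]) for n in dd}; print(o)
    f=lambda s:np.r_[[proj(dd[n],X0+s)-proj(dd[n],X0)-o[n][0] for n in dd]].ravel()
    r=least_squares(f,[.1,0,0]); return r.x,r.fun
if __name__=="__main__":
    a,b=pickle.load(open(sys.argv[1]+".pkl","rb")); print(shift({"scene":b["color"],"side":a["color"]},d))
E
python3 k.py e1
python3 - <<'E'
# also the earlier d1 pictures
from k import *
fs=cv2.resize(cv2.imread("pics/d1.png")[:,:,::-1],None,fx=.25,fy=.25,interpolation=cv2.INTER_AREA); fd=cv2.resize(cv2.imread("pics/d1_side.png")[:,:,::-1],None,fx=.25,fy=.25,interpolation=cv2.INTER_AREA)
A=np.zeros((480,640,3),np.uint8);B=A.copy();A[190:340,195:395]=fs;B[170:320,280:480]=fd
print(shift({"scene":A,"side":B},d))
E
```

```text
{'scene': (array([-10.75,  35.  ]), 0.6928392052650452), 'side': (array([38.5 , -6.75]), 0.5636533498764038)}
(array([ 0.0958,  0.0044, -0.0136]), array([ 1.0574, -0.7682,  1.1397,  0.8083]))
{'scene': (array([-10.  ,  30.75]), 0.6389267444610596), 'side': (array([37., -9.]), 0.5267113447189331)}
(array([ 0.0912,  0.0049, -0.0063]), array([ 0.8974, -0.6606,  0.9638,  0.6911]))
```

Between d1 and e1 the bowl went down about 7 mm and forward about 5 mm, which suggests the drop has happened. Two more gentle steps should show the firm stop.

carry_out --pt "0 0 0.00099 0.00017 0 0 0" --pt "0 0 0.00099 0.00017 0 0 0"

```text
clock: 11.08
tcp_pos: [0.609, -0.0521, 0.1464]
orientation: [0.06, 0.682, 0.726, 0.063]
wrist_force: [-6.1, -0.2, 4.4]
finger_gap: 0.0429
```

carry_out --pt "0 0 0.00099 0.00017 0 0 0"

```text
clock: 11.2
tcp_pos: [0.6094, -0.0522, 0.1464]
orientation: [0.059, 0.682, 0.726, 0.063]
wrist_force: [-7.2, -1.2, 4.5]
finger_gap: 0.0428
```

The force rose to 7 N with almost no travel, so the board is against the far walls. Backing off.

carry_out --pt "0 0 -0.00197 -0.00034 0 0 0" --pt "0 0 -0.00296 -0.00051 0 0 0" --pt "0 0 -0.00493 -0.00085 0 0 0" --pt "0 0 -0.00986 -0.0017 0 0 0" --pt "0 0 -0.0197 -0.0034 0 0 0" --pt "0 0 -0.0197 -0.0034 0 0 0" --pt "0 0 -0.0197 -0.0034 0 0 0" --pt "0 0 0.005 -0.0296 0 0 0" --pt "0 0 0.005 -0.0296 0 0 0" --pt "0 0 0.005 -0.0296 0 0 0" --pt "0 0 0.005 -0.0296 0 0 0" --pt "0 0 0.005 -0.0296 0 0 0" --pt "0 0 0.005 -0.0296 0 0 0" --pt "0 0 0 0 0 0 0"

```text
clock: 12.95
tcp_pos: [0.5298, -0.0574, 0.329]
orientation: [0.062, 0.682, 0.726, 0.065]
wrist_force: [-0.3, 0.2, -0.2]
finger_gap: 0.0425
```

```bash
python3 - <<'E'
from k import *
st=env.get_state(); print(st["clock"],st["tcp_pos"],st["wrist_force"])
a=env.read_camera("side"); b=env.read_camera("scene"); pickle.dump((a,b),open("g1.pkl","wb"))
rs=lambda i,f:cv2.resize(i,None,fx=f,fy=f,interpolation=cv2.INTER_CUBIC)
im=np.zeros((600,800,3),np.uint8)
im[:,:]=rs(b["color"][235:385,190:390],4); cv2.imwrite("pics/g1.png",im[:,:,::-1])
cv2.imwrite("pics/g1s.png",rs(a["color"][170:320,290:490],4)[:,:,::-1])
E
python3 k.py g1
```

```text
12.95 [ 0.5298 -0.0574  0.329 ] [-0.254   0.2108 -0.2395]
{'scene': (array([-11.5,  35.5]), 0.6170439124107361), 'side': (array([40.  , -7.75]), 0.4753281772136688)}
(array([ 0.0993,  0.0041, -0.0118]), array([ 1.1356, -0.822 ,  1.2276,  0.8679]))
```

View pics/g1.png

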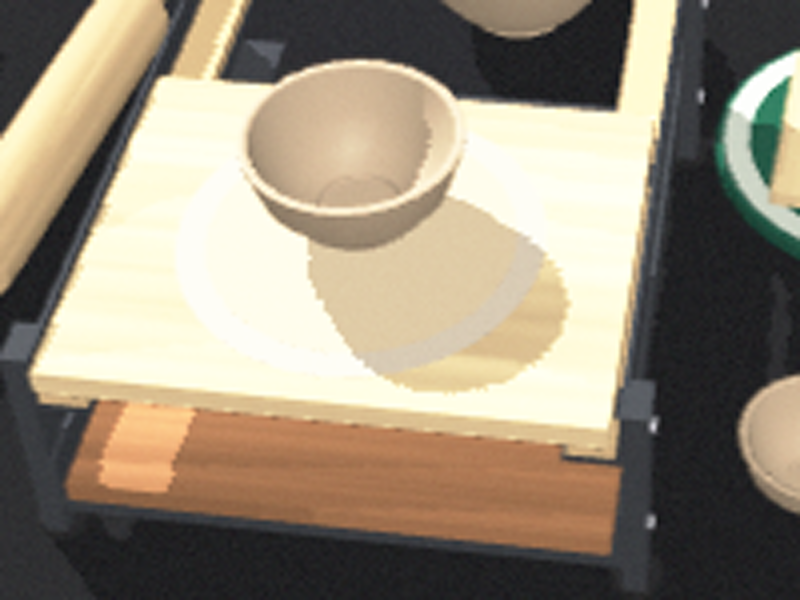

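View pics/g1s.png

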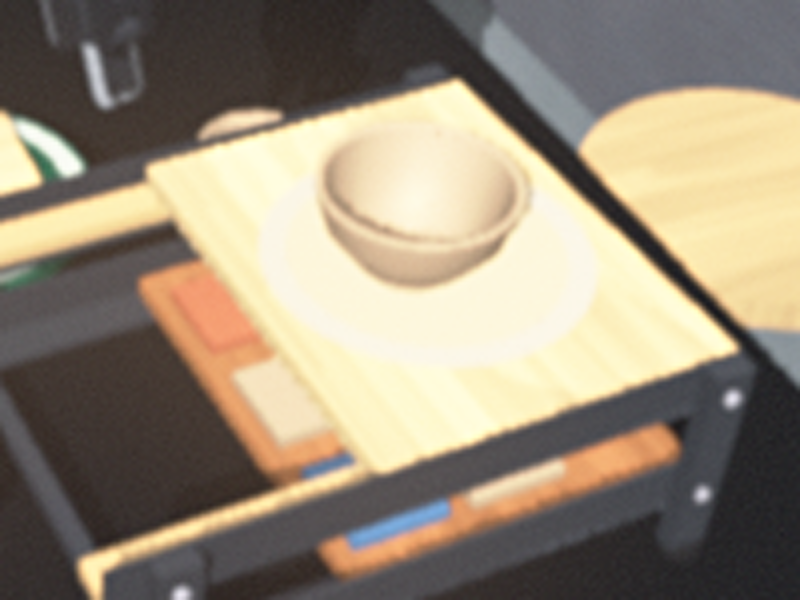

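```bash
python3 - <<'E'
from f import *
np.set_printoptions(precision=4,suppress=True)
S4=lambda u,v:(190+u/4-.37,235+v/4-.37); D4=lambda u,v:(290+u/4-.37,170+v/4-.37)
o={"FR":((155,77),(375,475)),"FL":((655,113),(147,170)),"BL":((617,427),(460,78)),"BR":((32,376),(741,350))}
i={"FR":((170,94),(373,336)),"FL":((525,111),(240,101)),"BL":((493,316),(465,47)),"BR":((91,284),(638,238))}
for n in o:
    a=tri(S4(*o[n][0]),D4(*o[n][1])); b=tri(S(*i[n][0]),D(*i[n][1])); print(n,a,"moved",a-b)
for z in(.136,.146):
  p=np.array([.6203+.111*.998,-.0515+.111*.062,.0622])
  for x,y in((-.11,-.14),(-.11,.14),(.11,.14),(.11,-.14)):
    X=W(p,x,y,z); print(z,(proj(d["scene"],X)-[190,235])*4+1.5,(proj(d["side"],X)-[290,170])*4+1.5)
E
```

```text
FR [ 0.6296 -0.1934  0.1342] moved [ 0.1122  0.0081 -0.0075]
FL [0.6116 0.0851 0.1348] moved [ 0.1081  0.0035 -0.017 ]
BL [0.8333 0.1031 0.1378] moved [ 0.1114  0.0095 -0.0087]
BR [ 0.8517 -0.1765  0.1344] moved [ 0.1117  0.0058 -0.0105]
0.136 [161.8212  73.1241] [379.7096 472.6871]
0.136 [659.0782 114.7516] [144.7793 163.5204]
0.136 [612.2988 429.2841] [456.5823  79.8822]
0.136 [ 30.8077 370.3968] [739.1823 349.8795]
0.146 [159.394   59.5205] [381.6147 458.615 ]
0.146 [659.4769 101.0056] [144.8955 150.1248]
0.146 [612.4479 415.2321] [458.4907  66.7957]
0.146 [ 27.0889 356.4071] [743.4566 335.956 ]
```

All four corners now measure 0.134 to 0.138 m high (home is 0.136 m), about 111 mm further on. The board is level, the bowl is upright and the hand is clear.

```bash
python3 -c "
from workcell import env
s=env.get_state();print(s['clock'],s['wrist_force']);print(env.hand_in())"
```

```text
13.05 [-0.25394827 -0.48471583 -0.13833137]
the job is handed in; nothing more can be done
None
```

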